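# Free the cross-slide stage and index two specimens under the pointer

## Robot

A 6-joint arm with a two-finger parallel gripper is mounted at the origin on a cart in front of the work surface, level with it; the furniture and walls round the work are solid. World frame = base frame: x ahead of the robot, y to its left, z up, the work surface at z = 0. Lengths are in m, angles in degrees, forces in N, time in s.
With the tool pointing down it reaches from about 0.3 to 0.95 m from the base axis. Payload 3.1 kg.
Tool frame: the origin (TCP) lies at the very end of the fingers, on their centre line; the grasp point (between the pads) lies 19 mm behind it (robot.grip_point_offset is the distance from the TCP to the grasp point, in m); z points along the fingers, y is the line along which they close (so a half turn about z gives the same grasp; the last joint's range is limited). The gripper opens to 85 mm and grips with 20 to 120 N. Pads are 22 mm wide; open, the fingers measure 114 mm over their backs; the gripper's body (76 mm by 85 mm) begins 54 mm behind the grasp point. The pads swing forward as they close: fully open they stand 13 mm farther back than shut.
Start: joints at [-79.395, 17.653, 93.61, -0, 68.738, -3.994], TCP at [0.158, -0.605, 0.195] pointing down, gripper open.
Joint ranges: [-175.34, 175.34], [-45.06, 112.39], [2.9, 150.54], [-68.45, 248.45], [3.09, 151.38], [-168.51, 168.51]. Speed limits (degrees/s): [159.86, 159.86, 180, 180, 180, 180].

## Interface

Orientations are given as [roll, pitch, yaw] about the fixed x, y, z axes, in that order (R = Rz(yaw) Ry(pitch) Rx(roll)).
In Python, from rig import robot gives the robot as it stands.
- The arm moves only by the shell command python3 -m inch 'ROWS' [FORCE]. ROWS is JSON, a list of rows, each a list of 3 entries, a list of its own where there are three numbers: the closure in counts, from 0 (fully open) to 255 (shut), then the shift along the tool's x, y, z in m, then the turn, a rotation vector about the tool's x, y, z in degrees. A call has 1 to 20 rows; each row shifts and turns the commanded pose from where the row before left it, along the tool's axes as they then stand; what a row does not reach is not made up. A row lasts 1/10 s, in which the tool goes at most 50 mm and 8.59 degrees, less where a joint would pass 70% of its speed; a pose out of reach is approached as far as the arm can. A call with a gripper value outside its range is refused whole. The fingers move at their own pace and stop on an object; FORCE is the grip in N (left out, the last holds). Time passes only in rows, so rows that do not move let the fingers close. It gives the time, the measured TCP pose, the force, the opening and the grip force at its end, in the units of the state.
- robot.sense(): the state, without advancing time (a new reading comes with each control period).
- robot.grab_frame(name): name is "side" or "top" or "wrist"; returns a dict with "img" (420x560x3 uint8, red, green, blue), "range_z" (420x560 float32, m along the optical axis (not along the pixel's ray), 0 where there is no reading), "fx", "fy", "cx", "cy" (pixels), "dist" ([k1, k2, p1, p2, k3] as OpenCV has them; the pictures are not rectified), "world_from_camera" (4x4, takes a point from camera to world coordinates); the wrist camera has in their place "T_tool_cam" (4x4, takes a point from camera to tool coordinates, whose origin is the TCP and whose axes are the flange's). Camera axes: x right, y up, looking along -z (the intrinsics and any distortion apply to the point x, -y, -z); pixel columns grow to the right and rows downward; lengths in m; the calibration is good to about 2 mm. A picture is of the moment at which its call begins: read the wrist's pose just before it.
- robot.sign_off(): hands the job in; it is judged then, once.
Trained networks look in the newest picture that a camera, given by its name, has taken for a name from the list of things; names that differ only in an ending like _2 or _b are one class to them, and where a whole thing is asked for, a point or a joint stands for the part that bears it (a point fixed in the world has none). Each returns a list of dicts, best first, with "conf" (0 to 1); they miss things now and then, are a little off and sometimes report something else, mostly with a low value. They report only what shows in the picture. A call takes as long as a camera call. They do not tell look-alikes from the thing itself.
- robot.find_in(thing, camera): "centre" ([x, y, z] in m, in world coordinates, good to about 4 mm: the middle of the surface that is visible of it).
- robot.outline_of(thing, camera): "region" (420x560 bool, what is visible of it).
- robot.spot_point(thing, camera): "centre" ([x, y, z] in m, in world coordinates, good to about 4 mm: a listed point, or the origin of a listed thing).
The state is a dict: "time_s": time; "joints": joint angles; "joint_vel": joint speeds; "tau": joint torques, N m; "tool_pos": TCP position; "orientation": TCP orientation; "contact_force": force on the tool from outside, world axes, zero at the start; "ft_torque": the same for the moment, N m; "opening": opening from 0.0 (shut) to 1.0 (fully open); "grip_force": force on a finger pad.
Only numpy, scipy, OpenCV 4.12 (cv2) and the standard library are available. Lean on these libraries where they do the work, as an engineer would, in place of code of your own. Each camera call takes 0.05 s, during which the arm holds its last target. There are 200 camera calls.

## Task

A capped vial has been left on the bed of the cross-slide stage, beside the pointer needle, where it blocks the sliding table: take it out and stand it upright in the empty shallow steel tray. Then, moving the table by its black grip post and without touching the specimens or bumping the pointer stand, bring the middle of the square card exactly under the pointer and let it rest there for a second, then bring the middle of the round filter disc exactly under the pointer and leave it there. Do not push the vial with the table or tip it over, and leave the other things on the desk where they are.

Things in the scene. Friction and masses are not known exactly. Their poses are not given: they have to be found in the camera images.
- stage_base: Fixed aluminium bed of the stage, 12 mm thick (top z = 12 mm), x -205 to +80, y -75 to +75 mm. Origin on the desk straight below the pointer tip; x axis from the table back to the stand (up to 0.2 rad off world x), y left, z up. Two rails along x at y = +-50 mm, 6 mm above the bed; end blocks on them at x = +31 and -191, 8 mm above the bed.
- stand: Grey pointer stand fixed on the bed; origin and axes of stage_base. Column x 47 to 75, y -14 to +14 mm, to z = 183; foot of the same x, y -60 to +60, to z = 40. Level arm 18 mm wide runs forward from it to x = -8, underside z = 165, top 183 mm. A 6 mm thick needle hangs from it at x = y = 0. Reach the vial leaning in from +y, about 40 degrees; the arm bars the way straight down.
- pointer_tip (a point): Lower tip of the steel pointer needle, 90 mm above the desk, 11 to 12 mm above the specimens on the table.
- table: Sliding table, 68 (x) x 194 (y) mm, z 62 to 70 mm; 3 mm ridges make three nests in a row at x = 0, y = -63.5, 0, +63.5 mm. Origin at desk level under its middle, axes of stage_base. A 44 mm wide tongue at the same level reaches forward to x = -110 and carries the grip post. Slides along x and y of stage_base, dragging about 3 N each, stays where left, never turns.
- grip_post (a point): Point on the axis of the black grip post, 12 mm below its top: a plain upright cylinder, 18 mm in diameter, from the tongue's top (z = 70 mm) to z = 106 mm, at x = -93 mm, y = 0 of the table. This point is at z = 94 mm.
- slide_x: Steel saddle under the table, 50 x 124 mm, z 18 to 62 mm; moves with the table along x of stage_base only (origin at desk level under the table's x): from -115 mm (near the robot) to +10 mm; at 0 the nests are level with the pointer, which the vial on the bed prevents. The table moves on it +-75 mm along y.
- card: Specimen card: square white card 46 x 46 x 8 mm with a round specimen in its middle, lying loose in one of the three nests. Origin: middle of its underside.
- filter_disc: Filter disc: flat round white plastic holder with a grey filter, diameter 52 mm, 8 mm high, lying loose in another nest. Origin: middle of its underside.
- rubber_ring: Black rubber ring, diameter 57 mm, 9 mm high, lying loose in the remaining nest; not to be handled.
- vial: Capped amber sample vial with white cap, upright, 55 mm high: body 24 mm in diameter up to 44 mm, cap 22 mm; 15 to 31 g. At the start it stands on the bed behind the table, 10 to 30 mm to the +y side of the needle (stage_base axes), 50 mm or more from its axis to table and column. Origin: middle of its underside, z along its axis.
- tray: Empty shallow open steel tray, fixed, 130 (x) x 110 (y) mm, 16 mm high, walls and floor 3 mm thick. Origin: middle of its underside; inner floor at z = 3 mm. Stands in front to the right of the stage. Farther right, 0.5 m or more from the robot's x axis, stand a tall lever press and other equipment, close to the hand at the start.
- tape_roll: Bystander to the right of the stage: black tape roll lying flat, diameter 70 mm, 19 mm high. Origin: middle of its underside.
- label_roll: Bystander to the left of the stage: pale label roll lying flat, diameter 59 mm, 25 mm high. Origin: middle of its underside.
Things that resemble listed ones, but are neither listed nor needed, are in the scene too. What is shaped like the filter_disc but orange or purple is not meant.

How it is judged (in metres and radians):
On the way, in this order (a step that is already met when the one before it is completed fails the run):
1. the vial stands upright in the tray, released (x of vial in the frame of tray between -0.055 and 0.055 m and y of vial in the frame of tray between -0.045 and 0.045 m and z of vial in the frame of tray below 0.01 m and angle between vial's own z axis and vertical below 0.15 rad and contact force between the fingers and vial below 0.1 N and linear speed of vial below 0.02 m/s), for 0.2 s.
2. the middle of the square card rests under the pointer (horizontal distance between card and pointer_tip below 0.005 m and linear speed of card below 0.005 m/s and z of card in the frame of table between 0.066 and 0.078 m and z of filter_disc in the frame of table between 0.066 and 0.078 m and z of rubber_ring in the frame of table between 0.066 and 0.078 m), for 0.5 s.
At the end, for the whole second after the job is handed in: Filter disc centre within 5 mm (horizontally) of the pointer tip, at rest; card, disc and ring all on the table; vial upright (within 0.15 rad) on the tray floor, released, at rest. Before: the vial in the tray first, then the card centre within 5 mm of the pointer for 0.5 s (all of step 1 and horizontal distance between filter_disc and pointer_tip below 0.005 m and linear speed of filter_disc below 0.005 m/s and z of card in the frame of table between 0.066 and 0.078 m and z of filter_disc in the frame of table between 0.066 and 0.078 m and z of rubber_ring in the frame of table between 0.066 and 0.078 m); the robot touches nothing.
It fails at once if the vial is tipped over (angle between vial's own z axis and vertical above 0.6 rad).
It fails at once if the table pushes the vial (contact force between any of table, slide_x and vial above 0.5 N).
It fails at once if the pointer stand is bumped (contact force between anything else and stand above 5 N).
It fails at once if the specimens or the ring on the table are touched (contact force between any of the fingers, the arm and card above 0.5 N or contact force between any of the fingers, the arm and filter_disc above 0.5 N or contact force between any of the fingers, the arm and rubber_ring above 0.5 N).
It fails at once if the tape roll or label roll is displaced (distance of any of tape_roll, label_roll from where it was at the start of the episode above 0.03 m).
It also fails if it takes over 66 s, if anything falls off the work surface, if the arm or the gripper's body presses on something with over 40 N, if the wrist force passes 120 N, or if a joint passes its speed limit or range.

## Working session

There is one attempt and no reset: what is moved stays moved. The work goes in short steps, Python scripts to look and compute and a shell command to move; the robot and the scene stay as the last step left them, time stands still between calls to the robot, and variables do not carry over. Pictures are saved under pics/ and viewed, at most 10 in all, crops included, and the job is handed in when it is done.

```bash
mkdir -p pics; ls; cat > h.py <<'E'
import numpy as np, cv2
from rig import robot
from scipy.spatial.transform import Rotation as R
def save(cam,name):
    f=robot.grab_frame(cam); cv2.imwrite('pics/'+name+'.png',f['img'][:,:,::-1]); return f
def project(f,P,W=None):
    W=f['world_from_camera'] if W is None else W
    p=np.linalg.inv(W)@np.append(P,1); p=p[:3]
    K=np.array([[f['fx'],0,f['cx']],[0,f['fy'],f['cy']],[0,0,1.]])
    return cv2.projectPoints(np.array([[p[0],-p[1],-p[2]]]),np.zeros(3),np.zeros(3),K,np.array(f['dist'],float))[0].ravel()
def unproj(f,u,v,d=None,z=None,W=None):
    W=f['world_from_camera'] if W is None else W
    K=np.array([[f['fx'],0,f['cx']],[0,f['fy'],f['cy']],[0,0,1.]])
    x,y=cv2.undistortPoints(np.array([[[u,v]]],float),K,np.array(f['dist'],float)).ravel()
    r=np.array([x,-y,-1.]); o=W[:3,3]; rw=W[:3,:3]@r
    if d is None: d=(z-o[2])/rw[2]
    return o+d*rw
def toolW(f):
    s=robot.sense(); T=np.eye(4); T[:3,:3]=R.from_euler('xyz',s['orientation'],degrees=True).as_matrix(); T[:3,3]=s['tool_pos']
    return T@f['T_tool_cam']
E
python3 - <<'E'
from h import *
s=robot.sense(); print(s['tool_pos'],s['orientation'],s['opening'],s['time_s'])
for c in ('top','side'):
    f=save(c,c+'1')
    print(c,f['world_from_camera'].round(3).tolist())
    for t in ['stage_base','stand','pointer_tip','table','grip_post','card','filter_disc','rubber_ring','vial','tray','tape_roll','label_roll']:
        try: print(t,[(np.round(d['centre'],4).tolist(),round(d['conf'],2),project(f,d['centre']).round().tolist()) for d in robot.spot_point(t,c)[:4]])
        except Exception as e: print(t,e)
print(robot.sense()['time_s'])
E
```

```text
pics
[ 0.15735881 -0.60392443  0.19423987] [-1.79868315e+02 -9.65371024e-03  1.46002144e+01] 0.9957230993189101 0.0
top [[-0.006, 0.995, -0.102, 0.455], [-1.0, -0.003, 0.028, -0.044], [0.028, 0.103, 0.994, 0.97], [0.0, 0.0, 0.0, 1.0]]
stage_base [([0.6757, -0.0112, -0.0016], 0.56, [244.0, 160.0])]
stand []
pointer_tip [([0.6757, -0.008, 0.0957], 0.91, [241.0, 150.0])]
table [([0.56, -0.004, -0.001], 0.72, [241.0, 209.0])]
grip_post [([0.4673, -0.0053, 0.0937], 0.62, [240.0, 248.0])]
card []
filter_disc [([0.5664, 0.0525, 0.0701], 0.73, [214.0, 202.0]), ([0.4858, 0.1303, 0.0035], 0.72, [183.0, 240.0]), ([0.4867, -0.1542, 0.0039], 0.67, [305.0, 239.0])]
rubber_ring [([0.5122, 0.2596, -0.0031], 0.44, [130.0, 229.0])]
vial [([0.6614, 0.0087, 0.0106], 0.71, [235.0, 165.0]), ([0.4697, -0.0082, 0.0964], 0.17, [241.0, 246.0])]
tray [([0.4355, -0.3203, -0.0031], 0.55, [375.0, 261.0])]
tape_roll [([0.6469, -0.3497, 0.0027], 0.6, [385.0, 172.0])]
label_roll [([0.5142, 0.2588, -0.0037], 0.6, [130.0, 228.0]), ([0.6775, -0.0098, 0.0939], 0.43, [242.0, 150.0])]
side [[0.997, 0.042, -0.062, 0.49], [
[... 418 characters left out ...]
667], 0.52, [287.0, 228.0])]
filter_disc [([0.4844, -0.1522, 0.0003], 0.78, [255.0, 277.0]), ([0.5631, 0.0527, 0.0679], 0.64, [285.0, 198.0]), ([0.4865, 0.1267, 0.0026], 0.63, [253.0, 207.0]), ([0.6656, 0.0073, 0.0095], 0.27, [329.0, 227.0])]
rubber_ring [([0.5548, -0.0653, 0.0677], 0.68, [285.0, 226.0]), ([0.5621, -0.0068, 0.0715], 0.52, [286.0, 210.0])]
vial [([0.6606, 0.0102, 0.0091], 0.56, [327.0, 227.0]), ([0.5648, 0.0509, 0.0687], 0.47, [285.0, 198.0])]
tray [([0.5568, -0.0689, 0.0666], 0.74, [286.0, 228.0]), ([0.4255, -0.3241, 0.0027], 0.6, [225.0, 340.0]), ([0.6756, -0.0109, 0.0854], 0.16, [336.0, 204.0])]
tape_roll [([0.6454, -0.3496, -0.003], 0.6, [347.0, 345.0])]
label_roll []
1.3
```

View pics/top1.png

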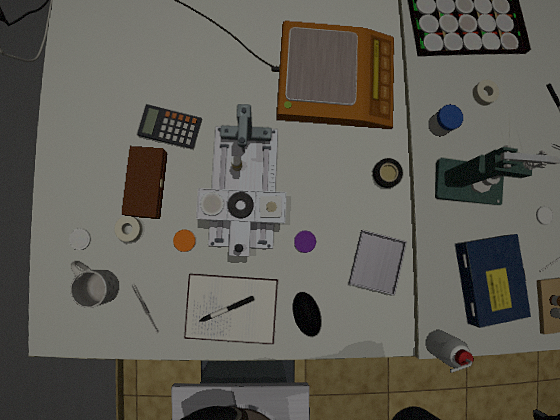

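View pics/side1.png

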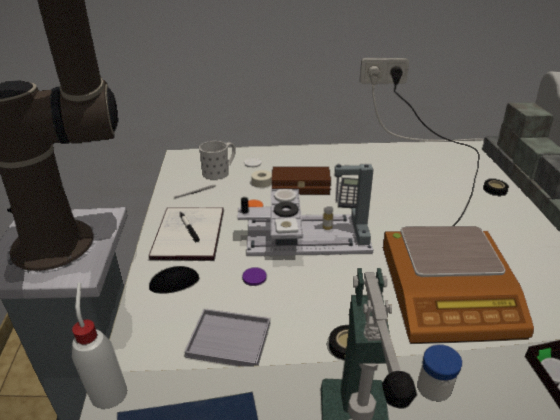

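The true candidates: disc at top px (213,202) in the left nest (white; the orange (184,241), purple (305,241) and loose white ones at (79,239) and (545,215) are look-alikes), ring in the middle nest at (240,205), card at (271,206). The vial is at (235,168) under the stand arm, and the tray is at (378,262). I raise the hand and bring the wrist camera over the stage.

```bash
python3 -m inch '[[0,[0,0,-0.05],[0,0,0]],[0,[0,0,-0.05],[0,0,0]],[0,[0,0,-0.05],[0,0,0]],[0,[0.03,-0.035,-0.01],[0,0,0]],[0,[0.03,-0.035,-0.01],[0,0,0]],[0,[0.03,-0.035,-0.01],[0,0,0]],[0,[0.03,-0.035,-0.01],[0,0,0]],[0,[0.03,-0.035,-0.01],[0,0,0]],[0,[0.03,-0.035,0],[0,0,0]],[0,[0.03,-0.035,0],[0,0,0]],[0,[0.03,-0.035,0],[0,0,0]],[0,[0.03,-0.035,0],[0,0,0]],[0,[0.03,-0.035,0],[0,0,0]],[0,[0.03,-0.035,0],[0,0,0]],[0,[0.03,-0.035,0],[0,0,0]],[0,[0,0,0],[0,0,8]],[0,[0,0,0],[0,0,8]],[0,[0,0,0],[0,0,0]]]' 60
python3 - <<'E'
from h import *
f=save('wrist','w1'); W=toolW(f); print(f['T_tool_cam'].round(3).tolist())
for t in ['stage_base','pointer_tip','table','grip_post','card','filter_disc','rubber_ring','vial','tray']:
    print(t,[(np.round(d['centre'],4).tolist(),round(d['conf'],2),project(f,d['centre'],W).round().tolist()) for d in robot.spot_point(t,'wrist')[:3]])
E
```

```text
time_s: 3.1
tool_pos: [0.4001, -0.107, 0.3956]
orientation: [180.0, -0.0, -1.3]
contact_force: [0.2, -0.0, -0.4]
opening: 1.002
grip_force: 0.0
[[0.001, 0.958, 0.288, 0.073], [1.0, -0.001, 0.001, 0.001], [0.001, 0.288, -0.958, -0.178], [0.0, 0.0, 0.0, 1.0]]
stage_base []
pointer_tip []
table [([0.5625, -0.007, 0.0033], 0.8, [214.0, 62.0])]
grip_post [([0.4639, -0.0025, 0.0963], 0.61, [205.0, 125.0]), ([0.4322, -0.3255, -0.0056], 0.45, [396.0, 138.0])]
card [([0.556, -0.0742, 0.0681], 0.61, [252.0, 59.0])]
filter_disc [([0.4809, -0.1517, 0.0009], 0.97, [300.0, 112.0]), ([0.562, 0.0566, 0.0703], 0.65, [163.0, 56.0]), ([0.4874, 0.1297, -0.0005], 0.58, [141.0, 111.0])]
rubber_ring [([0.5626, -0.005, 0.0665], 0.58, [205.0, 55.0]), ([0.5565, -0.0713, 0.0707], 0.35, [249.0, 58.0])]
vial []
tray [([0.4333, -0.323, -0.0051], 0.93, [394.0, 137.0])]
```

View pics/w1.png

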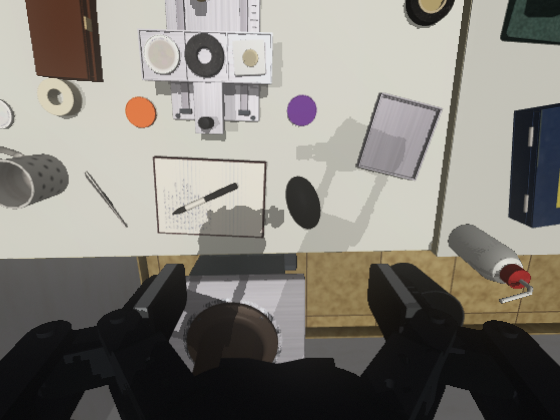

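```bash
python3 - <<'E'
from h import *
f=robot.grab_frame('side')
for t in ['label_roll','table']: pass
W=f['world_from_camera']
for (u,v) in [(290,172),(320,172),(302,185),(262,178),(349,190),(305,191)]:
    d=f['range_z'][v,u]; print(u,v,unproj(f,u,v,d=d).round(3))
E
python3 -m inch '[[0,[0.0325,-0.0365,0],[0,0,0]],[0,[0.0325,-0.0365,0],[0,0,0]],[0,[0.0325,-0.0365,0],[0,0,0]],[0,[0.0325,-0.0365,0],[0,0,0]],[0,[0.0325,-0.0365,0],[0,0,0]],[0,[0.0325,-0.0365,0],[0,0,0]],[0,[0.0325,-0.0365,0],[0,0,0]],[0,[0.0325,-0.0365,0],[0,0,0]],[0,[0,0,0],[0,0,-8.05]],[0,[0,0,0],[0,0,-8.05]],[0,[0,0,0],[0,0,-8.05]],[0,[0,0,0],[0,0,-8.05]],[0,[0,0,0],[0,0,-8.05]],[0,[0,0,0],[0,0,-8.05]],[0,[0,0,0],[0,0,-8.05]],[0,[0,0,0],[0,0,-8.05]],[0,[0,0,0],[0,0,-8.05]],[0,[0,0,0],[0,0,-8.05]]]'
python3 -m inch '[[0,[0,0,0],[0,0,-8.05]],[0,[0,0,0],[0,-8,0]],[0,[0,0,0],[0,-8,0]],[0,[0,0,0],[0,-8,0]],[0,[0,0,0],[0,-8,0]],[0,[0,0,0],[0,-8,0]],[0,[0,0,0],[0,0,0]]]'
python3 -c "from h import *;s=robot.sense();print(s['joints'])"
```

```text
290 172 [0.591 0.222 0.049]
320 172 [0.672 0.217 0.048]
302 185 [0.619 0.179 0.031]
262 178 [0.514 0.237 0.025]
349 190 [0.746 0.17  0.015]
305 191 [0.628 0.179 0.012]
time_s: 5.45
tool_pos: [0.6672, 0.1778, 0.3951]
orientation: [-180.0, 0.0, 79.4]
contact_force: [-0.6, 0.1, 0.4]
opening: 0.999
grip_force: 0.0
time_s: 6.15
tool_pos: [0.6658, 0.1818, 0.3885]
orientation: [-179.2, 40.2, 88.0]
contact_force: [-0.6, -0.1, -1.1]
opening: 1.002
grip_force: 0.0
[ 27.95089948  33.59886435  58.68880499 -35.41645827 107.64618037
  25.30385114]
```

```bash
python3 -m inch '[[80,[0.018,0,0.039],[0,0,0]],[80,[0.018,0,0.039],[0,0,0]],[80,[0.018,0,0.039],[0,0,0]],[80,[0.018,0,0.039],[0,0,0]],[80,[0.018,0,0.039],[0,0,0]],[80,[0,0,0],[0,0,0]],[80,[0,0,0],[0,0,0]]]'
cat > v.py <<'E'
from h import *
import sys
f=save('wrist',sys.argv[1]); W=toolW(f); s=robot.sense(); print(s['tool_pos'].round(4) if hasattr(s['tool_pos'],'round') else s['tool_pos'],s['orientation'],s['opening'])
def show(t,cam,Wc,ff):
    print(cam,t,[(np.round(d['centre'],4).tolist(),round(d['conf'],2),project(ff,d['centre'],Wc).round().tolist()) for d in robot.spot_point(t,cam)[:2]])
for t in sys.argv[2:]: show(t,'wrist',W,f)
E
python3 v.py w2 vial pointer_tip
```

```text
time_s: 6.85
tool_pos: [0.6645, 0.1203, 0.1891]
orientation: [-180.0, 40.0, 87.0]
contact_force: [0.4, 0.2, -0.2]
opening: 0.686
grip_force: 0.0
[0.6659 0.1214 0.1912] [179.71248762  39.8902865   86.89750413] 0.6870157879079811
wrist vial [([0.6612, 0.0088, 0.0102], 0.84, [277.0, 153.0])]
wrist pointer_tip [([0.676, -0.0116, 0.0928], 0.89, [291.0, 218.0])]
```

View pics/w2.png

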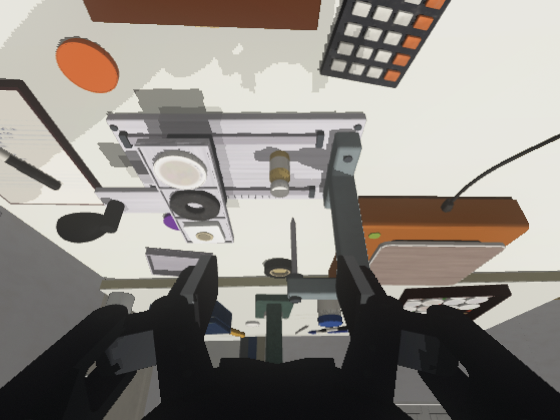

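The vial (279,170) stands centred between the fingers, with its cap toward the camera, clear of the needle (293,235). Three views agree on (0.661, 0.009, 0.010). Approaching along the tool axis.

```bash
python3 -m inch '[[80,[0.004,0.001,0.035],[0,0,0]],[80,[0.004,0.0005,0.035],[0,0,0]],[80,[0,0,0.035],[0,0,0]],[80,[0,0,0.03],[0,0,0]],[80,[0,0,0],[0,0,0]],[80,[0,0,0],[0,0,0]]]'
python3 v.py w3 vial
```

```text
time_s: 7.6
tool_pos: [0.6633, 0.0417, 0.0818]
orientation: [179.8, 39.9, 87.0]
contact_force: [-0.4, 0.8, 0.4]
opening: 0.689
grip_force: 0.0
[0.6641 0.0424 0.0826] [179.6352548   39.89802087  86.95762047] 0.6886316636147007
wrist vial [([0.6623, 0.0092, 0.0121], 0.68, [276.0, 184.0])]
```

View pics/w3.png

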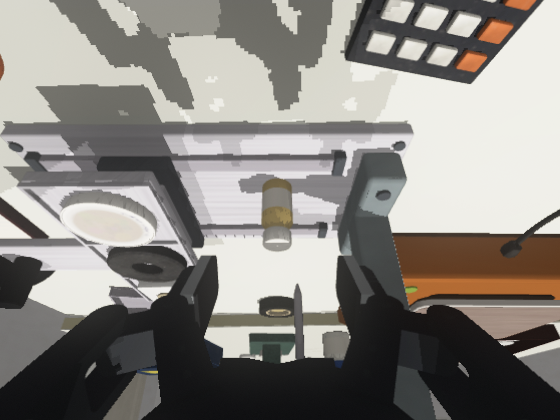

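```bash
python3 -m inch '[[80,[0,0,0.02],[0,0,0]],[80,[0,0,0.02],[0,0,0]],[80,[0,0,0.015],[0,0,0]],[80,[0,0,0.015],[0,0,0]],[80,[0,0,0],[0,0,0]]]'
python3 v.py w4 vial
```

```text
time_s: 8.2
tool_pos: [0.6584, -0.0049, 0.0248]
orientation: [-179.8, 40.0, 87.2]
contact_force: [-0.7, 0.5, -0.2]
opening: 0.686
grip_force: 0.0
[ 0.6591 -0.0043  0.0256] [-179.9150838    40.01563701   87.16801224] 0.6896692575251319
wrist vial [([0.6611, 0.0071, 0.0116], 0.89, [279.0, 211.0])]
```

View pics/w4.png

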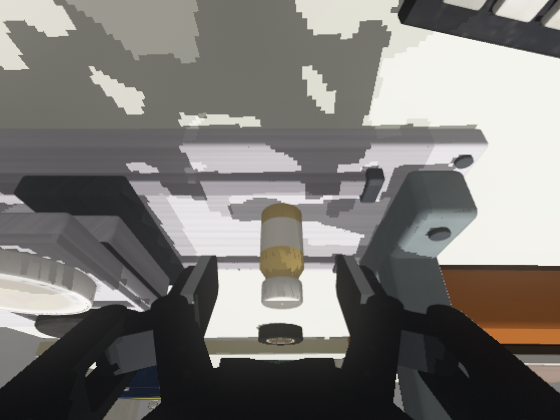

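Vial (281,250) is between the pads. Gripping.

```bash
python3 -m inch '[[255,[0,0,0],[0,0,0]],[255,[0,0,0],[0,0,0]],[255,[0,0,0],[0,0,0]],[255,[0,0,0],[0,0,0]],[255,[0,0,0],[0,0,0]],[255,[0,0,0],[0,0,0]],[255,[0,0,0],[0,0,0]],[255,[0,0,0],[0,0,0]]]' 35
```

```text
time_s: 9.1
tool_pos: [0.6595, -0.004, 0.026]
orientation: [-180.0, 40.0, 87.1]
contact_force: [-0.2, 0.3, -0.6]
opening: 0.001
grip_force: 0.0
```

```bash
python3 v.py w5 vial; python3 - <<'E'
from h import *
for c in ('top','side'):
    f=robot.grab_frame(c); print(c,[(d['centre'],d['conf']) for d in robot.spot_point('vial',c)[:2]])
E
```

```text
[ 0.6595 -0.004   0.026 ] [-179.99099746   40.00081551   87.1496338 ] 0.0006171433965360492
wrist vial [([0.661, 0.0067, 0.0117], 0.91, [279.0, 212.0])]
top [([0.6633, 0.006, 0.0113], 0.49)]
side [([0.6632, 0.0088, 0.0077], 0.74)]
```

View pics/w5.png

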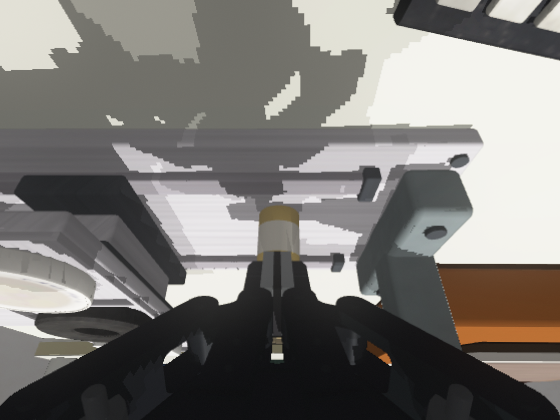

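```bash
python3 - <<'E'
from h import *
f=robot.grab_frame('wrist'); W=toolW(f); s=robot.sense()
tcp=np.array(s['tool_pos']); print('tcp px',project(f,tcp,W))
for u,v in [(279,212),(279,235),(265,248),(292,248),(290,256),(277,256),(270,275),(283,275),(270,300),(283,300),(277,345)]:
    print(u,v,unproj(f,u,v,d=f['range_z'][v,u],W=W).round(4), (np.linalg.inv(W@np.linalg.inv(f['T_tool_cam']))@np.append(unproj(f,u,v,d=f['range_z'][v,u],W=W),1)).round(4)[:3])
for c in ('top','side'):
    f=save(c,c+'2'); p=project(f,tcp); print(c,'tcp',p,'vial',project(f,[.661,.009,.045]))
    i=cv2.imread('pics/%s2.png'%c); x,y=p.astype(int); cv2.imwrite('pics/%s2c.png'%c,cv2.resize(i[y-60:y+40,x-70:x+70],None,fx=5,fy=5,interpolation=cv2.INTER_CUBIC))
E
```

```text
tcp px [276.95727794 240.68202018]
279 212 [0.6616 0.0165 0.0184] [ 0.0207  0.0011 -0.0074]
279 235 [0.6615 0.0148 0.0324] [ 0.0104  0.0011 -0.0171]
265 248 [0.6538 0.013  0.0393] [ 0.0043 -0.0066 -0.0209]
292 248 [0.6685 0.0115 0.0389] [ 0.004   0.0082 -0.0201]
290 256 [0.6673 0.0307 0.0525] [ 0.0098  0.0061 -0.0428]
277 256 [0.6612 0.0307 0.0524] [ 0.0097 -0.     -0.0426]
270 275 [0.6589 0.044  0.0671] [ 0.0103 -0.0029 -0.0623]
283 275 [0.6643 0.0441 0.0672] [ 0.0106  0.0024 -0.0626]
270 300 [0.66   0.058  0.0817] [ 0.0116 -0.0025 -0.0825]
283 300 [0.6646 0.0574 0.0816] [ 0.0115  0.002  -0.0822]
277 345 [ 0.64   -0.4087  0.0156] [-0.3037  0.0007  0.2684]
top tcp [240.61674906 164.68122914] vial [234.53192722 162.25634175]
side tcp [327.28428007 224.36271359] vial [327.46848209 214.57510634]
```

View pics/side2c.png

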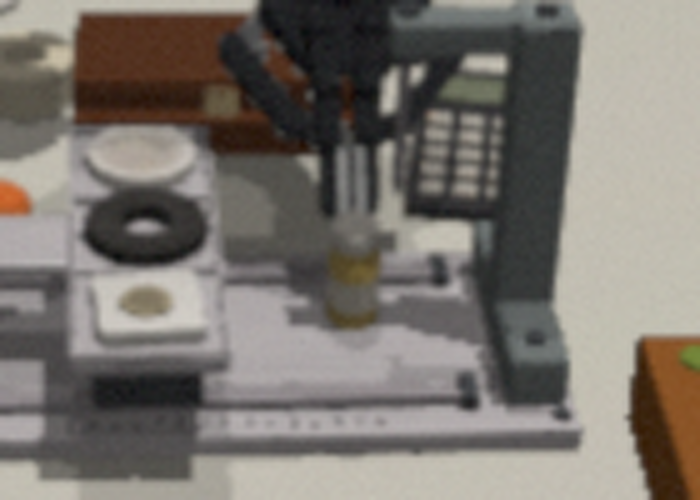

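```bash
cat > tip.py <<'E'
from h import *
print(robot.grip_point_offset)
f=robot.grab_frame('wrist'); W=np.array(f['T_tool_cam'])
o=robot.outline_of
P=np.array([[*unproj(f,u,v,d=f['range_z'][v,u],W=W),u,v] for v in range(225,330) for u in range(150,400,2) if f['range_z'][v,u]>0])
for y0 in np.arange(-.045,.05,.01):
    m=(abs(P[:,1]-y0)<.005)&(P[:,0]>-.025)&(P[:,0]<.014)&(P[:,2]>-.1)&(P[:,2]<.03)
    q=P[m]; q=q[q[:,2].argsort()[::-1]][:60:10] if len(q) else q
    print(round(y0,3),q.round(3)[:5].tolist())
E
python3 tip.py
```

```text
0.0187
-0.045 [[-0.013, -0.047, 0.03, 212.0, 242.0], [-0.013, -0.042, 0.029, 218.0, 242.0], [-0.01, -0.046, 0.027, 212.0, 239.0], [-0.008, -0.05, 0.026, 206.0, 237.0], [-0.006, -0.047, 0.025, 210.0, 235.0]]
-0.035 [[-0.013, -0.035, 0.03, 228.0, 241.0], [-0.012, -0.031, 0.029, 234.0, 241.0], [-0.01, -0.035, 0.027, 228.0, 239.0], [-0.009, -0.037, 0.026, 224.0, 238.0], [-0.007, -0.034, 0.024, 228.0, 236.0]]
-0.025 [[-0.013, -0.021, 0.03, 248.0, 242.0], [-0.011, -0.029, 0.029, 236.0, 240.0], [-0.01, -0.026, 0.027, 240.0, 239.0], [-0.008, -0.02, 0.025, 248.0, 237.0], [-0.007, -0.027, 0.024, 238.0, 236.0]]
-0.015 [[-0.013, -0.019, 0.03, 250.0, 241.0], [-0.01, -0.018, 0.028, 252.0, 239.0], [-0.007, -0.016, 0.025, 254.0, 236.0], [-0.005, -0.014, 0.023, 256.0, 234.0], [-0.002, -0.014, 0.021, 256.0, 232.0]]
-0.005 [[0.013, -0.01, -0.007, 260.0, 225.0], [0.012, -0.009, -0.01, 262.0, 227.0], [0.008, -0.01, -0.011, 260.0, 236.0], [0.012, -0.006, -0.013, 266.0, 230.0], [0.01, -0.007, -0.013, 264.0, 233.0]]
0.005 [[0.013, 0.01, -0.008, 294.0, 225.0], [0.012, 0.009, -0.011, 292.0, 228.0], [0.011, 0.
[... 182 characters left out ...]
.0], [-0.005, 0.016, 0.023, 300.0, 234.0], [-0.001, 0.018, 0.02, 304.0, 231.0], [0.002, 0.015, 0.018, 300.0, 228.0]]
0.025 [[-0.013, 0.027, 0.03, 314.0, 242.0], [-0.012, 0.022, 0.029, 308.0, 241.0], [-0.01, 0.021, 0.028, 306.0, 239.0], [-0.008, 0.02, 0.026, 306.0, 238.0], [-0.007, 0.022, 0.025, 308.0, 236.0]]
0.035 [[-0.013, 0.037, 0.03, 328.0, 242.0], [-0.01, 0.032, 0.028, 322.0, 239.0], [-0.01, 0.031, 0.027, 320.0, 239.0], [-0.008, 0.034, 0.025, 326.0, 237.0], [-0.007, 0.031, 0.025, 322.0, 236.0]]
0.045 [[-0.013, 0.045, 0.03, 340.0, 242.0], [-0.011, 0.041, 0.028, 334.0, 240.0], [-0.009, 0.046, 0.027, 342.0, 238.0], [-0.008, 0.044, 0.026, 340.0, 237.0], [-0.006, 0.043, 0.025, 338.0, 235.0]]
```

The cameras agree on the vial (all within 3 mm), but the shut fingertips show at tool z ≈ −0.042: the real finger ends are about 42 mm behind the reported TCP, so the fingers closed just short of the cap. The vial is unmoved. I open, advance by 42 mm and treat the tip as TCP − 42 mm from now on.

```bash
python3 -m inch '[[80,[0,0,0],[0,0,0]],[80,[0,0,0],[0,0,0]],[80,[0,0,0],[0,0,0]],[80,[0,0,0],[0,0,0]],[80,[0,0,0],[0,0,0]],[80,[-0.001,0.001,0.014],[0,0,0]],[80,[-0.001,0,0.014],[0,0,0]],[80,[0,0,0],[0,0,0]]]'
python3 v.py w6 vial
```

```text
time_s: 10.4
tool_pos: [0.6569, -0.0258, 0.0033]
orientation: [-179.6, 40.1, 87.3]
contact_force: [-0.2, -1.3, -0.6]
opening: 0.688
grip_force: 0.0
[ 0.6576 -0.0251  0.004 ] [-179.71359284   40.05750627   87.22751872] 0.686631393228186
wrist vial [([0.6605, 0.007, 0.0103], 0.56, [279.0, 222.0])]
```

View pics/w6.png

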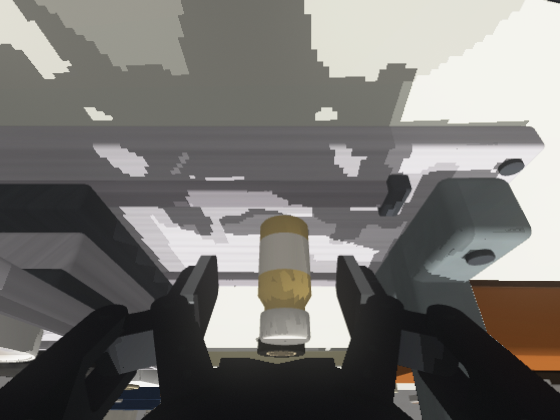

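```bash
python3 -m inch '[[80,[0,0.001,0.008],[0,0,0]],[80,[0,0.001,0.007],[0,0,0]],[80,[0,0,0],[0,0,0]],[255,[0,0,0],[0,0,0]],[255,[0,0,0],[0,0,0]],[255,[0,0,0],[0,0,0]],[255,[0,0,0],[0,0,0]],[255,[0,0,0],[0,0,0]],[255,[0,0,0],[0,0,0]]]' 35
```

```text
time_s: 11.4
tool_pos: [0.6614, -0.0331, -0.0053]
orientation: [180.0, 40.0, 87.1]
contact_force: [0.1, 0.5, 0.8]
opening: 0.269
grip_force: 34.3
```

Gripped (23 mm). Retract along the tool axis, rise, and step back toward the robot.

```bash
python3 -m inch '[[255,[0,0,-0.015],[0,0,0]],[255,[0,0,-0.04],[0,0,0]],[255,[0,0,-0.045],[0,0,0]],[255,[0,0,-0.045],[0,0,0]],[255,[0,0,-0.045],[0,0,0]],[255,[0,0,-0.045],[0,0,0]],[255,[-0.022,0,-0.026],[0,0,0]],[255,[-0.022,0,-0.026],[0,0,0]],[255,[-0.022,0,-0.026],[0,0,0]],[255,[0,-0.045,0],[0,0,0]],[255,[0,-0.045,0],[0,0,0]],[255,[0,-0.045,0],[0,0,0]],[255,[0,0,0],[0,0,0]]]'
```

```text
time_s: 12.7
tool_pos: [0.5272, 0.1242, 0.276]
orientation: [-179.5, 40.1, 87.6]
contact_force: [-0.0, -1.0, -0.6]
opening: 0.272
grip_force: 34.5
```

```bash
python3 -m inch '[[255,[-0.035,-0.006,0.029],[0,0,0]],[255,[-0.035,-0.006,0.029],[0,0,0]],[255,[-0.035,-0.006,0.029],[0,0,0]],[255,[-0.035,-0.006,0.029],[0,0,0]],[255,[-0.035,-0.006,0.029],[0,0,0]],[255,[-0.035,-0.006,0.029],[0,0,0]],[255,[-0.035,-0.006,0.029],[0,0,0]],[255,[-0.035,-0.006,0.029],[0,0,0]],[255,[-0.035,-0.006,0.029],[0,0,0]],[255,[-0.035,-0.006,0.029],[0,0,0]],[255,[-0.035,-0.006,0.029],[0,0,0]],[255,[0,0,0],[0,0,0]],[255,[0,0,0],[0,0,0]]]'
python3 v.py w7 vial tray; python3 - <<'E'
from h import *
for c in ('top','side'):
    f=robot.grab_frame(c); print(c,[(t,d['centre'],d['conf']) for t in ('vial','tray') for d in robot.spot_point(t,c)[:2]])
E
```

```text
time_s: 14.0
tool_pos: [0.4425, -0.3732, 0.2804]
orientation: [179.9, 40.0, 86.9]
contact_force: [-0.2, 0.5, -0.1]
opening: 0.273
grip_force: 34.6
[ 0.443  -0.3722  0.2802] [179.94165428  39.98463399  87.05431945] 0.27010497342056206
wrist vial [([0.4437, -0.337, 0.2999], 0.87, [275.0, 243.0])]
wrist tray []
top [('vial', [0.4439, -0.3329, 0.2957], 0.44), ('tray', [0.4658, -0.0052, 0.0924], 0.65)]
side [('vial', [0.4443, -0.3321, 0.2952], 0.94), ('tray', [0.5635, -0.0041, -0.0008], 0.7), ('tray', [0.4266, -0.3224, 0.001], 0.66)]
```

```bash
python3 -m inch '[[255,[0.031,-0.002,0.034],[0,0,0]],[255,[0.031,-0.002,0.034],[0,0,0]],[255,[0.031,-0.002,0.034],[0,0,0]],[255,[0.031,-0.002,0.034],[0,0,0]],[255,[0.031,-0.002,0.034],[0,0,0]],[255,[0.029,-0.002,0.034],[0,0,0]],[255,[0,0,0],[0,0,0]],[255,[0,0,0],[0,0,0]]]'
python3 v.py w8 vial tray; python3 - <<'E'
from h import *
for c in ('top','side'):
    f=robot.grab_frame(c); print(c,[(t,d['centre'],d['conf']) for t in ('vial','tray') for d in robot.spot_point(t,c)[:2]])
E
```

```text
time_s: 15.25
tool_pos: [0.4339, -0.36, 0.0087]
orientation: [-179.4, 39.7, 87.4]
contact_force: [1.0, 0.4, -0.2]
opening: 0.269
grip_force: 34.7
[ 0.4355 -0.3607  0.0107] [-179.70255297   39.72952149   87.1929167 ] 0.27049304633476795
wrist vial [([0.4336, -0.3193, 0.027], 0.96, [268.0, 230.0])]
wrist tray [([0.4362, -0.3235, -0.0035], 0.61, [275.0, 185.0])]
top [('vial', [0.438, -0.3208, 0.0294], 0.58), ('vial', [0.6753, -0.0112, -0.0031], 0.19), ('tray', [0.4344, -0.3215, 0.001], 0.77), ('tray', [0.6787, -0.0107, -0.0015], 0.21)]
side [('tray', [0.4275, -0.3231, 0.0011], 0.61)]
```

View pics/w8.png

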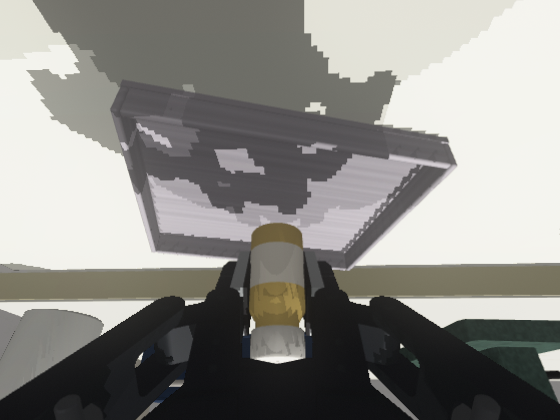

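```bash
python3 -m inch '[[255,[0.006,0,0.007],[0,0,0]],[255,[0.006,0,0.007],[0,0,0]],[255,[0.0013,0,0.0015],[0,0,0]],[255,[0,0,0],[0,0,0]]]'; python3 v.py w9 vial
```

```text
time_s: 16.1
tool_pos: [0.4367, -0.3567, -0.0075]
orientation: [-179.0, 39.1, 87.2]
contact_force: [-0.1, 0.2, -0.0]
opening: 0.27
grip_force: 34.7
[ 0.4368 -0.3568 -0.0072] [-178.98471833   39.06958741   87.2029392 ] 0.2724971489114716
wrist vial [([0.4386, -0.3166, 0.0136], 0.98, [275.0, 239.0])]
```

```bash
python3 -c "from h import *;print(np.round(robot.sense()['joints'],1))"; python3 -m inch '[[255,[0.0026,0,0.003],[0,0,0]],[255,[0.0013,0,0.0015],[0,0,0]],[255,[0,0,0],[0,0,0]],[255,[0,0,0],[0,0,0]]]'; python3 -c "from h import *;print(np.round(robot.sense()['joints'],1))"
```

```text
[-21.8  28.7 120.3 -68.4  40.3  39.3]
time_s: 16.6
tool_pos: [0.438, -0.356, -0.0112]
orientation: [-178.9, 38.9, 87.1]
contact_force: [0.1, -0.8, -0.7]
opening: 0.272
grip_force: 34.7
[-21.7  29.3 120.  -68.4  40.3  39.6]
```

```bash
python3 -m inch '[[255,[0,0,0],[-4.4,0,-5.4]],[255,[0,0,0],[-4.4,0,-5.4]],[255,[0,0,0],[0,0,0]],[255,[0,0,0],[0,0,0]]]'; python3 v.py w10 vial;python3 -c "from h import *;print(np.round(robot.sense()['joints'],1))"
```

```text
time_s: 17.0
tool_pos: [0.4514, -0.3478, 0.0132]
orientation: [-177.5, 36.0, 100.5]
contact_force: [0.6, 0.1, -0.1]
opening: 0.271
grip_force: 34.7
[ 0.4514 -0.3476  0.0128] [-177.39634837   35.94548758  100.59564179] 0.27206637277421303
wrist vial [([0.4472, -0.3111, 0.0348], 0.88, [279.0, 240.0])]
[-23.7  23.2 123.3 -68.4  33.3  25.6]
```

```bash
python3 -m inch '[[255,[-0.03,0,-0.035],[0,0,0]],[255,[-0.03,0,-0.035],[0,0,0]],[255,[0,0,0],[0,0,0]],[255,[0,0,0],[0,0,0]]]'; cat > rot.py <<'E'
from h import *
import sys
yaw=float(sys.argv[1]); V=np.array(eval(sys.argv[2]))   # wanted yaw, wanted vial base
s=robot.sense(); A=R.from_euler('xyz',s['orientation'],degrees=True); B=R.from_euler('xyz',[180,40,yaw],degrees=True)
rv=(A.inv()*B).as_rotvec(degrees=True); print('turn',rv.round(2),np.linalg.norm(rv))
o=np.array([.0197,-.002,-.0387]); p=np.array(s['tool_pos']); print('base now',(p+A.apply(o)).round(4))
d=V-B.apply(o)-p; print('shift in final axes',B.inv().apply(d).round(4),'in present axes',A.inv().apply(d).round(4)); print(np.round(s['joints'],1))
E
python3 rot.py 45 '[.432,-.322,.06]'
```

```text
time_s: 17.5
tool_pos: [0.4573, -0.3546, 0.1057]
orientation: [-177.5, 36.0, 100.6]
contact_force: [-1.1, 0.3, -0.8]
opening: 0.274
grip_force: 34.7
turn [31.89 -2.73 43.78] 54.2332359965637
base now [ 0.4498 -0.3166  0.1255]
shift in final axes [ 0.0137 -0.0389  0.0704] in present axes [ 0.047  -0.0488  0.0455]
[-24.3  12.6 121.7 -53.9  38.8   7.3]
```

```bash
python3 -m inch '[[255,[0,0,0],[4.56,-0.39,6.25]],[255,[0,0,0],[4.56,-0.39,6.25]],[255,[0,0,0],[4.56,-0.39,6.25]],[255,[0,0,0],[4.56,-0.39,6.25]],[255,[0,0,0],[4.56,-0.39,6.25]],[255,[0,0,0],[4.56,-0.39,6.25]],[255,[0,0,0],[4.56,-0.39,6.25]],[255,[0,0,0],[0,0,0]],[255,[0,0,0],[0,0,0]]]'; python3 rot.py 45 '[.432,-.322,.05]'
```

```text
time_s: 18.4
tool_pos: [0.4547, -0.3538, 0.1024]
orientation: [-179.4, 40.2, 45.5]
contact_force: [0.3, -0.3, -0.2]
opening: 0.271
grip_force: 34.7
turn [-0.22  0.19  0.39] 0.4934829471629619
base now [ 0.4816 -0.3241  0.1193]
shift in final axes [ 0.0189 -0.0365  0.0747] in present axes [ 0.0194 -0.0361  0.0748]
[-21.3  31.6  96.4 -37.6  74.8  41.1]
```

```bash
python3 -m inch '[[255,[0.01,-0.018,0.037],[0,0,0]],[255,[0.009,-0.018,0.037],[0,0,0]],[255,[0,0,0],[0,0,0]],[255,[0,0,0],[0,0,0]]]'; python3 rot.py 45 '[.432,-.322,.006]'; python3 v.py w11 vial tray; python3 - <<'E'
from h import *
for c in ('top','side'):
    f=robot.grab_frame(c); print(c,[(t,d['centre'],d['conf']) for t in ('vial','tray') for d in robot.spot_point(t,c)[:2]])
E
```

```text
time_s: 18.8
tool_pos: [0.4047, -0.3512, 0.035]
orientation: [-179.4, 40.2, 45.5]
contact_force: [0.0, -0.1, 0.0]
opening: 0.271
grip_force: 34.7
turn [-0.22  0.2   0.39] 0.49145456830105455
base now [ 0.4316 -0.3215  0.0518]
shift in final axes [0.0295 0.0007 0.0352] in present axes [0.0297 0.001  0.0351]
[-22.8  33.5 103.7 -40.4  66.9  46.4]
[ 0.407  -0.3521  0.0362] [-179.74146274   40.11728512   45.33933617] 0.270786204622332
wrist vial [([0.4304, -0.3216, 0.0541], 0.92, [265.0, 237.0])]
wrist tray [([0.4312, -0.3243, -0.0045], 0.85, [272.0, 150.0])]
top [('vial', [0.4376, -0.3246, 0.0515], 0.45), ('vial', [0.4686, -0.0026, 0.0945], 0.24), ('tray', [0.4336, -0.3229, -0.0011], 0.55)]
side [('vial', [0.4372, -0.3246, 0.051], 0.77), ('tray', [0.5135, 0.2611, -0.0016], 0.73), ('tray', [0.4268, -0.3243, -0.0011], 0.57)]
```

```bash
python3 -m inch '[[255,[0.013,0,0.0155],[0,0,0]],[255,[0.013,0,0.0155],[0,0,0]],[255,[0.002,0,0.002],[0,0,0]],[255,[0.001,0,0.001],[0,0,0]],[255,[0,0,0],[0,0,0]],[255,[0,0,0],[0,0,0]]]'; python3 rot.py 45 '[.432,-.322,.003]'
```

```text
time_s: 19.85
tool_pos: [0.4079, -0.3523, -0.0078]
orientation: [-179.9, 40.1, 45.1]
contact_force: [-0.0, -1.4, -0.2]
opening: 0.267
grip_force: 34.7
turn [-0.03  0.07  0.11] 0.13670406439841262
base now [ 0.4348 -0.3226  0.0091]
shift in final axes [ 0.0027 -0.0024  0.0057] in present axes [ 0.0028 -0.0024  0.0057]
[-22.8  37.9 103.1 -41.6  63.8  49.4]
```

```bash
python3 -m inch '[[255,[0.001,0,0.0012],[0,0,0]],[255,[0.001,0,0.0012],[0,0,0]],[255,[0.001,0,0.0012],[0,0,0]],[255,[0,0,0],[0,0,0]]]'; python3 -m inch '[[255,[0.0007,0,0.0008],[0,0,0]],[255,[0.0007,0,0.0008],[0,0,0]],[255,[0,0,0],[0,0,0]]]'
```

```text
time_s: 20.25
tool_pos: [0.4069, -0.3518, -0.0136]
orientation: [-179.7, 40.1, 45.2]
contact_force: [0.8, 0.5, -0.6]
opening: 0.268
grip_force: 34.7
time_s: 20.55
tool_pos: [0.407, -0.352, -0.0142]
orientation: [-179.8, 40.2, 45.2]
contact_force: [-0.5, 2.5, 4.8]
opening: 0.275
grip_force: 35.3
```

Floor contact (4.8 N at the predicted height). Release and retract.

```bash
python3 -m inch '[[150,[0,0,0],[0,0,0]],[120,[0,0,0],[0,0,0]],[80,[0,0,0],[0,0,0]],[60,[0,0,0],[0,0,0]],[60,[0,0,0],[0,0,0]],[60,[0,0,0],[0,0,0]],[60,[0,0,-0.02],[0,0,0]],[60,[0,0,-0.035],[0,0,0]],[60,[0,0,-0.04],[0,0,0]],[60,[0,0,-0.045],[0,0,0]],[0,[0,0,-0.045],[0,0,0]],[0,[0,0,-0.045],[0,0,0]],[0,[0,0,0],[0,0,0]]]'; python3 v.py w12 vial tray; python3 - <<'E'
from h import *
for c in ('top','side'):
    f=save(c,c+'3'); print(c,[(t,np.round(d['centre'],4),round(d['conf'],2)) for t in ('vial','tray','card','filter_disc','grip_post','pointer_tip') for d in robot.spot_point(t,c)[:2]])
i=cv2.imread('pics/side3.png'); cv2.imwrite('pics/side3c.png',cv2.resize(i[160:360,180:400],None,fx=3,fy=3))
s=robot.sense();print(s['tool_pos'],s['orientation'],s['joints'])
E
```

```text
time_s: 21.85
tool_pos: [0.5187, -0.2463, 0.166]
orientation: [179.4, 39.7, 44.9]
contact_force: [-0.0, -1.0, 0.9]
opening: 0.997
grip_force: 0.0
[ 0.5159 -0.2468  0.1634] [179.76276888  39.85696251  45.06264023] 1.0016426394506495
wrist vial [([0.4341, -0.3241, 0.003], 0.72, [273.0, 166.0])]
wrist tray [([0.4321, -0.3228, -0.0051], 0.6, [271.0, 161.0])]
top [('vial', array([ 0.4319, -0.325 ,  0.002 ]), 0.42), ('tray', array([ 0.4334, -0.3216, -0.0013]), 0.87), ('filter_disc', array([0.4865, 0.1303, 0.0032]), 0.71), ('filter_disc', array([0.5649, 0.0525, 0.0712]), 0.6), ('pointer_tip', array([ 0.6763, -0.0086,  0.0944]), 0.85)]
side [('vial', array([ 4.361e-01, -3.246e-01,  2.000e-04]), 0.63), ('tray', array([ 0.4286, -0.3198, -0.0006]), 0.96), ('card', array([ 0.556, -0.071,  0.068]), 0.54), ('filter_disc', array([ 0.481 , -0.1521, -0.0006]), 0.9), ('filter_disc', array([0.5619, 0.0543, 0.0691]), 0.57), ('grip_post', array([ 0.4656, -0.0049,  0.0918]), 0.64), ('pointer_tip', array([ 0.6761, -0.0125,  0.088 ]), 0.76)]
[ 0.51219843 -0.24741856  0.16037719] [-179.76197803   40.09068525   45.21748353] [-11.03861755  30.3312047   90.31264532 -32.3351849   85.45813491
  44.11060827]
```

View pics/side3c.png

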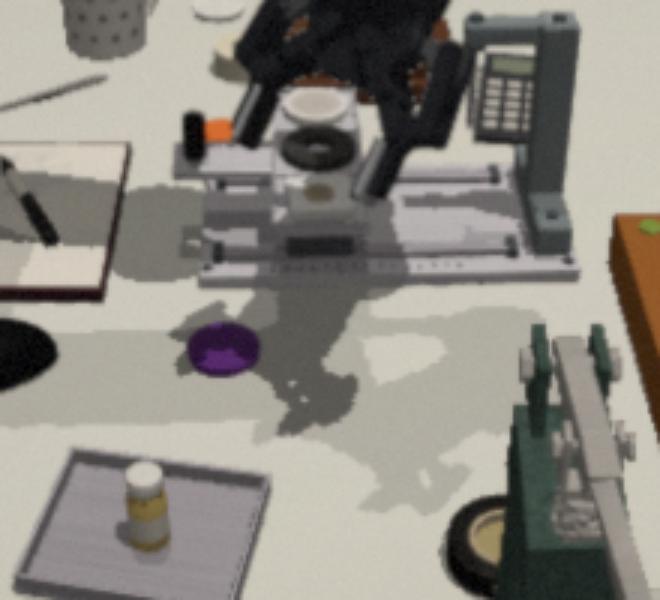

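Vial stands upright in the tray (crop 147,505); stage undisturbed. Raise, untilt and turn to yaw 177 (camera on the robot's side, away from the stand).

```bash
python3 -m inch '[[0,[-0.032,0,-0.037],[0,0,0]],[0,[-0.032,0,-0.037],[0,0,0]],[0,[-0.032,0,-0.037],[0,0,0]],[0,[0,0,0],[0,8,0]],[0,[0,0,0],[0,8,0]],[0,[0,0,0],[0,8,0]],[0,[0,0,0],[0,8,0]],[0,[0,0,0],[0,8,0]],[0,[0,0,0],[0,0,-8.25]],[0,[0,0,0],[0,0,-8.25]],[0,[0,0,0],[0,0,-8.25]],[0,[0,0,0],[0,0,-8.25]],[0,[0,0,0],[0,0,-8.25]],[0,[0,0,0],[0,0,-8.25]],[0,[0,0,0],[0,0,-8.25]],[0,[0,0,0],[0,0,-8.25]]]'
python3 -m inch '[[0,[0,0,0],[0,0,-8.25]],[0,[0,0,0],[0,0,-8.25]],[0,[0,0,0],[0,0,-8.25]],[0,[0,0,0],[0,0,-8.25]],[0,[0,0,0],[0,0,-8.25]],[0,[0,0,0],[0,0,-8.25]],[0,[0,0,0],[0,0,-8.25]],[0,[0,0,0],[0,0,-8.25]],[0,[0,0,0],[0,0,0]],[0,[0,0,0],[0,0,0]]]'
python3 -c "from h import *;print(np.round(robot.sense()['joints'],1))"
```

```text
time_s: 24.3
tool_pos: [0.5109, -0.249, 0.3072]
orientation: [-179.8, -0.1, 111.4]
contact_force: [0.1, 1.1, 0.1]
opening: 1.002
grip_force: 0.0
time_s: 25.3
tool_pos: [0.511, -0.249, 0.3072]
orientation: [180.0, -0.2, 176.9]
contact_force: [-0.1, -0.0, 0.9]
opening: 1.001
grip_force: 0.0
[-3.030e+01  6.800e+00  9.370e+01 -1.000e-01  7.960e+01 -1.172e+02]
```

```bash
python3 -m inch '[[0,[0.0095,0.0405,0],[0,0,0]],[0,[0.0095,0.0405,0],[0,0,0]],[0,[0.0095,0.0405,0],[0,0,0]],[0,[0.0095,0.0405,0],[0,0,0]],[0,[0.0095,0.0405,0],[0,0,0]],[0,[0.0095,0.0405,0],[0,0,0]],[0,[0,0,0.045],[0,0,0]],[0,[0,0,0.045],[0,0,0]],[0,[0,0,0],[0,0,0]],[0,[0,0,0],[0,0,0]]]'
python3 v.py w13 grip_post pointer_tip table card filter_disc rubber_ring
```

```text
time_s: 26.3
tool_pos: [0.466, -0.0034, 0.2176]
orientation: [179.9, -0.3, 177.0]
contact_force: [0.1, 0.7, 0.8]
opening: 0.999
grip_force: 0.0
[ 0.4677 -0.0037  0.2194] [ 1.79953422e+02 -6.18221430e-02  1.76993780e+02] 0.9990650830285851
wrist grip_post [([0.4658, -0.0004, 0.0956], 0.59, [281.0, 192.0])]
wrist pointer_tip [([0.6725, -0.0118, 0.0907], 0.89, [280.0, 359.0])]
wrist table [([0.5589, -0.0094, 0.0012], 0.84, [277.0, 242.0])]
wrist card [([0.5581, -0.0725, 0.0664], 0.83, [223.0, 266.0])]
wrist filter_disc [([0.4795, -0.1497, 0.0003], 0.93, [167.0, 191.0]), ([0.4313, -0.3241, -0.0062], 0.73, [28.0, 160.0])]
wrist rubber_ring [([0.5634, -0.0035, 0.0664], 0.95, [282.0, 267.0]), ([0.6737, -0.0126, -0.0014], 0.7, [278.0, 313.0])]
```

View pics/w13.png

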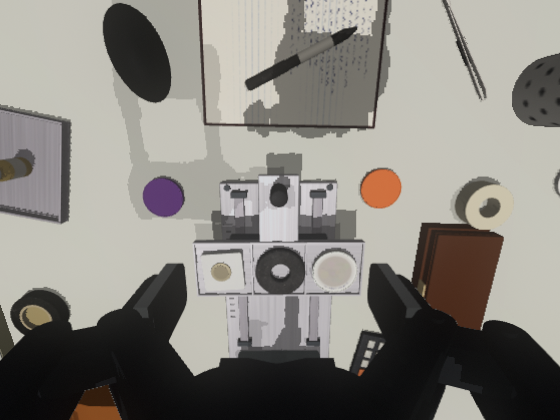

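The ring (281,270) sits mid nest, card (221,270) right nest, disc (335,270) left nest; the post (279,195) is straight under the hand. (I have looked at enough pictures; from here on I work with numbers.)

```bash
python3 -m inch '[[0,[0.001,0,0.045],[0,0,0]],[0,[0,0,0.045],[0,0,0]],[0,[0,0,0.04],[0,0,0]],[0,[0,0,0.03],[0,0,0]],[0,[0,0,0.014],[0,0,0]],[0,[0,0,0],[0,0,0]],[0,[0,0,0],[0,0,0]]]'
python3 v.py w14 grip_post card filter_disc pointer_tip
```

```text
time_s: 27.35
tool_pos: [0.4655, -0.0033, 0.0442]
orientation: [179.9, -0.1, 177.0]
contact_force: [0.1, -0.3, -0.2]
opening: 0.999
grip_force: 0.0
[ 0.4662 -0.0034  0.0448] [ 1.79951027e+02 -5.72778377e-02  1.77054706e+02] 1.0056667607165182
wrist grip_post [([0.4648, -0.0019, 0.0963], 0.7, [282.0, 282.0])]
wrist card []
wrist filter_disc [([0.487, 0.1303, -0.0032], 0.83, [451.0, 234.0]), ([0.48, -0.151, 0.0016], 0.58, [87.0, 246.0])]
wrist pointer_tip [([0.5606, -0.0048, 0.0013], 0.34, [282.0, 326.0])]
```

```bash
python3 -m inch '[[0,[0.0005,0,0.01],[0,0,0]],[0,[0,0,0],[0,0,0]],[255,[0,0,0],[0,0,0]],[255,[0,0,0],[0,0,0]],[255,[0,0,0],[0,0,0]],[255,[0,0,0],[0,0,0]],[255,[0,0,0],[0,0,0]],[255,[0,0,0],[0,0,0]],[255,[0,0,0],[0,0,0]],[255,[0,0,0],[0,0,0]]]' 70
```

```text
time_s: 28.6
tool_pos: [0.465, -0.0031, 0.0345]
orientation: [179.9, -0.1, 177.1]
contact_force: [-1.4, 0.7, 5.4]
opening: 0.193
grip_force: 68.6
```

```bash
python3 -m inch '[[255,[0,0.006,0],[0,0,0]],[255,[0,0.01,0],[0,0,0]],[255,[0,0.012,0],[0,0,0]],[255,[0,0.012,0],[0,0,0]],[255,[0,0.012,0],[0,0,0]],[255,[0,0.01,0],[0,0,0]],[255,[0,0.004,0],[0,0,0]],[255,[0,0,0],[0,0,0]],[255,[0,0,0],[0,0,0]]]'
cat > m.py <<'E'
from h import *
import sys
s=robot.sense(); print(np.round(s['tool_pos'],4),s['opening'],s['grip_force'])
for c in ('top','side'):
    for k in range(2):
        f=save(c,c+sys.argv[1])
        for t in ('card','filter_disc','rubber_ring','pointer_tip','table','grip_post'):
            for d in robot.spot_point(t,c)[:3]: print(c,t,np.round(d['centre'],4),round(d['conf'],2),project(f,d['centre']).round(1))
E
python3 m.py a
```

```text
time_s: 29.5
tool_pos: [0.4682, 0.0632, 0.0346]
orientation: [179.9, -0.1, 177.1]
contact_force: [-1.2, 1.9, 4.8]
opening: 0.193
grip_force: 69.2
[0.4682 0.0632 0.0346] 0.193078863516737 69.15562043115642
top card [ 0.5626 -0.001   0.0705] 0.97 [238.3 203.9]
top filter_disc [ 0.4827 -0.1507  0.001 ] 0.67 [303.6 241.1]
top filter_disc [ 5.65e-01  6.33e-02 -5.00e-04] 0.32 [212.4 206.5]
top rubber_ring [0.5611 0.0635 0.0731] 0.78 [208.6 204.5]
top pointer_tip [ 0.6762 -0.0075  0.0936] 0.78 [240.9 150.5]
top table [ 0.5661  0.0631 -0.0023] 0.76 [212.6 206.2]
top grip_post [ 0.6444 -0.3517 -0.0018] 0.21 [384.9 173.7]
top card [ 0.5626 -0.0022  0.0714] 0.75 [238.8 203.8]
top filter_disc [ 0.4862 -0.1536 -0.0034] 0.91 [304.6 239.7]
top filter_disc [0.5715 0.1158 0.0683] 0.87 [185.1 200.1]
top rubber_ring [0.5609 0.0613 0.0734] 0.76 [209.6 204.6]
top rubber_ring [0.5682 0.1187 0.0723] 0.17 [183.4 201.4]
top pointer_tip [ 0.6777 -0.0079  0.095 ] 0.95 [241.1 149.6]
top table [ 0.5636  0.0623 -0.0022] 0.93 [212.9 207.2]
side card [ 0.5615 -0.0055  0.0637] 0.74 [285.9 213. ]
side filter_disc [ 0
[... 185 characters left out ...]
r_ring [0.5664 0.0561 0.07  ] 0.64 [285.9 196.9]
side pointer_tip [ 0.6742 -0.0104  0.0864] 0.71 [335.3 203.7]
side table [0.5604 0.0557 0.0009] 0.76 [283.5 221. ]
side grip_post [0.4704 0.0639 0.0946] 0.66 [245.3 187.9]
side card [ 0.5615 -0.0043  0.0648] 0.62 [285.8 212.3]
side filter_disc [0.5654 0.1218 0.0693] 0.77 [283.5 183.8]
side filter_disc [ 4.848e-01  1.242e-01 -1.000e-04] 0.4 [252.4 208. ]
side rubber_ring [0.568  0.0594 0.0717] 0.65 [286.5 195.5]
side pointer_tip [ 0.6739 -0.0104  0.0879] 0.57 [335.2 203.2]
side table [ 5.60e-01  5.64e-02 -2.00e-04] 0.69 [283.3 221.3]
side table [ 0.5627 -0.0063 -0.0025] 0.51 [286.4 236.7]
side grip_post [0.4678 0.0606 0.0947] 0.68 [244.2 188.6]
```

```bash
python3 -m inch '[[255,[-0.006,0,0],[0,0,0]],[255,[-0.011,0,0],[0,0,0]],[255,[-0.013,0,0],[0,0,0]],[255,[-0.013,0,0],[0,0,0]],[255,[-0.013,0,0],[0,0,0]],[255,[-0.013,0,0],[0,0,0]],[255,[-0.013,0,0],[0,0,0]],[255,[-0.013,0,0],[0,0,0]],[255,[-0.009,0,0],[0,0,0]],[255,[-0.004,0,0],[0,0,0]],[255,[0,0,0],[0,0,0]],[255,[0,0,0],[0,0,0]]]'
python3 m.py b | egrep 'card|pointer|^\[|ring'
```

```text
time_s: 32.1
tool_pos: [0.5771, 0.0579, 0.0346]
orientation: [179.9, -0.0, 177.1]
contact_force: [0.1, 2.6, 5.3]
opening: 0.195
grip_force: 69.8
[0.5771 0.0579 0.0346] 0.1952318512251139 69.77007038858574
top card [ 0.6675 -0.0078  0.0715] 0.66 [241.5 156.8]
top card [ 0.5109  0.2585 -0.0053] 0.19 [130.3 229.7]
top rubber_ring [ 0.6729 -0.012  -0.0028] 0.73 [244.5 161.7]
top rubber_ring [ 0.6667 -0.0141  0.0024] 0.27 [245.3 163.8]
top pointer_tip [ 0.6791 -0.0104  0.0932] 0.64 [242.3 149.2]
top card [ 0.6696 -0.0109  0.0736] 0.74 [242.8 155.6]
top pointer_tip [ 0.6781 -0.0113  0.0905] 0.55 [242.8 150. ]
side card [ 0.6671 -0.0112  0.0705] 0.83 [331.9 209.9]
side rubber_ring [ 0.6446 -0.3494 -0.0013] 0.72 [346.8 344.4]
side rubber_ring [0.6784 0.0574 0.07  ] 0.59 [332.  194.7]
side pointer_tip [ 0.673  -0.0114  0.0889] 0.64 [334.9 203. ]
side card [ 0.6715 -0.0099  0.0657] 0.72 [333.6 211.3]
side rubber_ring [0.6768 0.0505 0.0714] 0.67 [331.9 195.7]
side pointer_tip [ 0.6711 -0.0109  0.0877] 0.82 [334.  203.4]
side pointer_tip [0.6718 0.0575 0.0709] 0.61 [329.3 194.5]
```

```bash
cat > pc.py <<'E'
from h import *
import sys
thing=sys.argv[1]
th=np.radians(-3); X=np.array([np.cos(th),np.sin(th),0]); Y=np.array([-np.sin(th),np.cos(th),0])
O=np.array([.675,-.0107,0])
for c in ('side','top'):
    f=robot.grab_frame(c); g=robot.outline_of(thing,c)
    z=f['range_z']; K=np.array([[f['fx'],0,f['cx']],[0,f['fy'],f['cy']],[0,0,1.]])
    v,u=np.mgrid[130:250,200:400]; v=v.ravel();u=u.ravel(); d=z[v,u]; ok=d>0; u,v,d=u[ok],v[ok],d[ok]
    n=cv2.undistortPoints(np.stack([u,v],1).astype(float)[:,None],K,np.array(f['dist'],float))[:,0]
    C=np.stack([n[:,0]*d,-n[:,1]*d,-d],1); W=f['world_from_camera']; P=C@W[:3,:3].T+W[:3,3]-O
    S=np.stack([P@X,P@Y,P[:,2]],1)
    m=(abs(S[:,0])<.006)&(abs(S[:,1])<.008)&(S[:,2]>.096)&(S[:,2]<.15)
    print(c,'needle n',m.sum(),np.median(S[m],0).round(4))
    for r in g[:2]:
        M=r['region']; vv,uu=np.nonzero(M); k=M[v,u]&(S[:,2]>.0745)&(S[:,2]<.083)
        q=S[k]; print(thing,round(r['conf'],2),M.sum(),'px box',uu.min(),uu.max(),vv.min(),vv.max(),'ptsz',k.sum())
        if k.sum()>20: print('  x 2-98%',np.percentile(q[:,0],[2,50,98]).round(4),'y',np.percentile(q[:,1],[2,50,98]).round(4),'z',np.median(q[:,2]).round(4))
        cs=max(cv2.findContours(M.astype(np.uint8),0,1)[0],key=cv2.contourArea)[:,0]
        E=np.array([unproj(f,a,b,z=.078) for a,b in cs])-O; print('  contour@.078 x',(E@X).min().round(4),(E@X).max().round(4),'y',(E@Y).min().round(4),(E@Y).max().round(4))
E
python3 pc.py card
```

```text
side needle n 55 [-0.001  -0.0036  0.1234]
card 0.83 279 px box 323 344 202 216 ptsz 234
  x 2-98% [-0.0273 -0.0065  0.0146] y [-0.0247 -0.005   0.0218] z 0.0785
  contour@.078 x -0.0294 0.0184 y -0.0378 0.0221
card 0.58 1144 px box 286 348 177 243 ptsz 19
  contour@.078 x -0.1126 0.0253 y -0.1393 0.1441
top needle n 15 [-0.0022 -0.0021  0.1164]
card 0.84 419 px box 232 253 145 166 ptsz 387
  x 2-98% [-0.0278 -0.0075  0.0159] y [-0.023  -0.0012  0.022 ] z 0.0783
  contour@.078 x -0.0306 0.0183 y -0.0241 0.0242
```

```bash
python3 -m inch '[[255,[-0.003,0,0],[0,0,0]],[255,[-0.003,0,0],[0,0,0]],[255,[0,0,0],[0,0,0]],[255,[0,0,0],[0,0,0]],[255,[0,0,0],[0,0,0]]]'; python3 pc.py card; python3 m.py c | egrep 'card|pointer|^\['
```

```text
time_s: 34.2
tool_pos: [0.5822, 0.0577, 0.0346]
orientation: [179.9, -0.1, 177.1]
contact_force: [-1.1, 2.7, 7.1]
opening: 0.192
grip_force: 70.2
side needle n 58 [-0.0009 -0.0031  0.1228]
card 0.69 247 px box 326 346 202 215 ptsz 213
  x 2-98% [-0.0223 -0.0012  0.0205] y [-0.0245 -0.0078  0.0176] z 0.0788
  contour@.078 x -0.0238 0.023 y -0.0339 0.0212
top needle n 15 [-0.0017 -0.0021  0.1157]
card 0.89 380 px box 234 254 143 164 ptsz 350
  x 2-98% [-0.0231 -0.0038  0.0208] y [-0.0227 -0.0039  0.0192] z 0.078
  contour@.078 x -0.026 0.0231 y -0.0246 0.0201
card 0.54 2484 px box 350 405 230 294 ptsz 0
  contour@.078 x -0.2937 -0.1569 y -0.3659 -0.2452
[0.5822 0.0577 0.0345] 0.1894246143788839 70.1915030516102
top card [ 0.6741 -0.005   0.0697] 0.89 [240.3 154. ]
top pointer_tip [ 0.6772 -0.0082  0.0895] 0.89 [241.3 150.5]
top card [ 0.6748 -0.008   0.0727] 0.75 [241.6 153.4]
top pointer_tip [ 0.6762 -0.0128  0.0931] 0.61 [243.4 150.5]
side card [ 0.6753 -0.0087  0.066 ] 0.78 [335.2 210.8]
side card [ 0.6724 -0.0105  0.0677] 0.74 [334.1 210.7]
side card [ 0.6747 -0.011   0.0886] 0.71 [335.6 203. ]
side card [ 0.4259 -0.3244  0.    ] 0.16 [225.1 340.6]
side pointer_tip [ 0.6749 -0.0114  0.0882] 0.66 [335.7 203.3]
side pointer_tip [0.6838 0.112  0.0707] 0.6 [330.7 183.4]
```

Both cameras put the card within ~2 mm of the needle in x and y. A 1 mm trim, then rest a second.

```bash
python3 -m inch '[[255,[-0.001,0.001,0],[0,0,0]],[255,[0,0,0],[0,0,0]],[255,[0,0,0],[0,0,0]],[255,[0,0,0],[0,0,0]],[255,[0,0,0],[0,0,0]],[255,[0,0,0],[0,0,0]],[255,[0,0,0],[0,0,0]],[255,[0,0,0],[0,0,0]],[255,[0,0,0],[0,0,0]],[255,[0,0,0],[0,0,0]],[255,[0,0,0],[0,0,0]],[255,[0,0,0],[0,0,0]],[255,[0,0,0],[0,0,0]]]'; python3 pc.py card
```

```text
time_s: 37.1
tool_pos: [0.5827, 0.0577, 0.0345]
orientation: [180.0, -0.2, 177.1]
contact_force: [-2.4, -0.1, 8.8]
opening: 0.189
grip_force: 70.1
side needle n 55 [-0.001  -0.0026  0.1215]
card 0.65 250 px box 325 346 202 215 ptsz 227
  x 2-98% [-0.0226 -0.0017  0.02  ] y [-0.0248 -0.0055  0.0207] z 0.0787
  contour@.078 x -0.0237 0.0213 y -0.0338 0.0218
card 0.63 753 px box 286 351 177 220 ptsz 35
  x 2-98% [-0.105  -0.0322  0.0312] y [-0.0343  0.0478  0.1337] z 0.0752
  contour@.078 x -0.1121 0.0318 y -0.0548 0.144
top needle n 15 [-0.0019 -0.002   0.1167]
card 0.81 403 px box 233 253 142 163 ptsz 370
  x 2-98% [-0.023  -0.0035  0.0212] y [-0.0228 -0.0025  0.0215] z 0.0781
  contour@.078 x -0.024 0.025 y -0.0237 0.0224
```

```bash
python3 -m inch '[[255,[0.008,-0.004,0],[0,0,0]],[255,[0.01,-0.01,0],[0,0,0]],[255,[0.007,-0.012,0],[0,0,0]],[255,[0,-0.013,0],[0,0,0]],[255,[0,-0.013,0],[0,0,0]],[255,[0,-0.013,0],[0,0,0]],[255,[0,-0.013,0],[0,0,0]],[255,[0,-0.013,0],[0,0,0]],[255,[0,-0.013,0],[0,0,0]],[255,[-0.007,-0.012,0],[0,0,0]],[255,[-0.01,-0.007,0],[0,0,0]],[255,[-0.007,-0.003,0],[0,0,0]],[255,[0,0,0],[0,0,0]],[255,[0,0,0],[0,0,0]]]'; python3 pc.py filter_disc; python3 m.py d | egrep 'filter|pointer|^\['
```

```text
time_s: 38.7
tool_pos: [0.5766, -0.0685, 0.0345]
orientation: [180.0, -0.0, 177.0]
contact_force: [1.1, 0.3, 6.6]
opening: 0.191
grip_force: 70.8
side needle n 55 [-0.0011 -0.0029  0.1214]
filter_disc 0.85 358 px box 243 266 268 285 ptsz 0
  contour@.078 x -0.2002 -0.1568 y -0.2636 -0.2145
filter_disc 0.78 194 px box 244 263 199 210 ptsz 0
  contour@.078 x -0.2102 -0.1659 y -0.0086 0.0401
top needle n 0 [nan nan nan]
filter_disc 0.61 392 px box 173 195 230 251 ptsz 0
  contour@.078 x -0.2213 -0.1755 y 0.0918 0.1398
[ 0.5766 -0.0685  0.0345] 0.19260468881638235 70.707194712013
top filter_disc [0.4849 0.1306 0.003 ] 0.78 [183.1 240.6]
top filter_disc [ 0.4826 -0.1521  0.0019] 0.46 [304.3 241.2]
top filter_disc [ 0.485   0.1302 -0.0017] 0.92 [183.7 240.6]
top filter_disc [ 0.4831 -0.1521  0.0011] 0.37 [304.2 241. ]
side filter_disc [0.4883 0.127  0.0017] 0.75 [253.7 206.7]
side filter_disc [ 0.4831 -0.1527  0.0017] 0.61 [254.2 277.2]
side filter_disc [ 0.6732 -0.0142  0.0715] 0.56 [334.8 210.1]
side pointer_tip [ 0.6753 -0.0113  0.0885] 0.58 [335.9 203.1]
side filter_disc [ 0.4818 -0.1519  0.0027] 0.84 [253.6 276.6]
side filter_disc [ 0.6752 -0.0114  0.0676] 0.77 [335.4 210.9]
side filter_disc [0.486  0.1239 0.0028] 0.77 [252.8 207.1]
side pointer_tip [ 0.6715 -0.0107  0.0905] 0.64 [334.3 202.3]
  return _methods._mean(a, axis=axis, dtype=dtype,
  ret = um.true_divide(
```

```bash
cat > pd.py <<'E'
from h import *
th=np.radians(-3); X=np.array([np.cos(th),np.sin(th),0]); Y=np.array([-np.sin(th),np.cos(th),0]); O=np.array([.675,-.0107,0])
from scipy.optimize import least_squares
for c in ('side','top'):
    f=robot.grab_frame(c); z=f['range_z']; K=np.array([[f['fx'],0,f['cx']],[0,f['fy'],f['cy']],[0,0,1.]])
    v,u=np.mgrid[120:250,200:400]; v=v.ravel();u=u.ravel(); d=z[v,u]; ok=d>0; u,v,d=u[ok],v[ok],d[ok]
    n=cv2.undistortPoints(np.stack([u,v],1).astype(float)[:,None],K,np.array(f['dist'],float))[:,0]
    W=f['world_from_camera']; P=np.stack([n[:,0]*d,-n[:,1]*d,-d],1)@W[:3,:3].T+W[:3,3]-O
    S=np.stack([P@X,P@Y,P[:,2]],1)
    m=(S[:,2]>.0745)&(S[:,2]<.0835)&(np.hypot(S[:,0],S[:,1])<.033)
    q=S[m]; print(c,'n',m.sum(),'x',np.percentile(q[:,0],[1,50,99]).round(4) if m.sum()>20 else '','y',np.percentile(q[:,1],[1,50,99]).round(4) if m.sum()>20 else '')
    if m.sum()>20:
        col=f['img'][v[m],u[m]].astype(int); print('  brightness',col.mean(0).round(),col.std(0).round())
        h=q[q[:,1]<.0]; 
        # place a 52 mm circle holding most top points
        best=max(((np.hypot(q[:,0]-a,q[:,1]-b)<.026).sum()-2*0,a,b) for a in np.arange(-.01,.0101,.001) for b in np.arange(-.01,.0101,.001))
        A=[(a,b) for a in np.arange(-.01,.0101,.001) for b in np.arange(-.01,.0101,.001) if (np.hypot(q[:,0]-a,q[:,1]-b)<.026).sum()>=best[0]-2]; print('  circle',np.mean(A,0).round(4),best[0],len(A))
    for t in ('pointer_tip',): print('  ',[(np.array(r['centre'])-O)@np.c_[X,Y] for r in robot.spot_point(t,c)[:1]])
E
python3 pd.py
```

```text
side n 237 x [-0.0236 -0.001   0.0233] y [-0.0257 -0.0026  0.0245]
  brightness [147. 141. 134.] [31. 30. 29.]
  circle [-0.0003 -0.0008] 223 6
   [array([-1.59780726e-03, -8.37375300e-05])]
top n 6 x  y 
   []
```

Side view: disc centre within 1 mm of the needle. Release and rise, then recheck with the top view clear.

```bash
python3 -m inch '[[150,[0,0,0],[0,0,0]],[60,[0,0,0],[0,0,0]],[0,[0,0,0],[0,0,0]],[0,[0,0,0],[0,0,0]],[0,[0,0,0],[0,0,0]],[0,[0,0,0],[0,0,0]],[0,[0,0,-0.02],[0,0,0]],[0,[0,0,-0.035],[0,0,0]],[0,[0,0,-0.045],[0,0,0]],[0,[0,0,-0.045],[0,0,0]],[0,[0.04,0,-0.02],[0,0,0]],[0,[0.045,0,0],[0,0,0]],[0,[0.045,0,0],[0,0,0]],[0,[0.045,0,0],[0,0,0]],[0,[0,0,0],[0,0,0]],[0,[0,0,0],[0,0,0]]]'; python3 pd.py; python3 pd.py; python3 m.py e | egrep '0\.6[78].*|^\['; python3 -c "
from h import *
for c in ('top','side'):
    f=robot.grab_frame(c); print([(np.round(d['centre'],4),round(d['conf'],2)) for d in robot.spot_point('vial',c)[:2]])"
```

```text
time_s: 42.1
tool_pos: [0.4003, -0.059, 0.1988]
orientation: [180.0, -0.1, 177.0]
contact_force: [0.4, -0.1, 0.4]
opening: 1.005
grip_force: 0.0
side n 232 x [-0.0238 -0.0009  0.0235] y [-0.0252 -0.0022  0.0241]
  brightness [142. 136. 130.] [30. 29. 28.]
  circle [-0.0005 -0.0005] 223 4
   [array([0.00018403, 0.00031006])]
top n 358 x [-0.0242 -0.0027  0.021 ] y [-0.0227  0.001   0.0258]
  brightness [108. 106. 101.] [28. 29. 29.]
  circle [-0.0003  0.0013] 353 3
   [array([0.00027865, 0.00041515])]
side n 234 x [-0.0241 -0.001   0.0231] y [-0.0249 -0.002   0.0254]
  brightness [142. 137. 130.] [30. 29. 28.]
  circle [-0.0003  0.0002] 224 4
   [array([0.00098293, 0.00035192])]
top n 369 x [-0.025  -0.003   0.0208] y [-0.0229  0.0007  0.0256]
  brightness [108. 106. 101.] [28. 28. 28.]
  circle [-0.      0.0015] 363 2
   [array([ 0.00173431, -0.00061007])]
[ 0.4015 -0.0592  0.1987] 1.0030959230511114 0.0
top filter_disc [ 0.6782 -0.0134  0.0702] 0.72 [244.  152.2]
top pointer_tip [ 0.6771 -0.0103  0.0922] 0.69 [242.3 150.2]
top table [ 0.6785 -0.0124  0.0676] 0.72 [243.6 152.3]
top table [ 0.6722 -0.0691  0.0009] 0.7 [268.4 161.7]
top card [ 0.6721 -0.1381  0.0755] 0.76 [300.4 154.4]
top filter_disc [ 0.6748 -0.0143  0.0695] 0.63 [244.5 153.7]
top pointer_tip [ 0.6776 -0.0078  0.0894] 0.91 [241.2 150.3]
top table [ 0.6715 -0.0722 -0.0011] 0.87 [269.7 162.1]
side filter_disc [ 0.6735 -0.0071  0.0008] 0.7 [332.8 233.6]
side rubber_ring [ 0.6726 -0.0714  0.0719] 0.86 [338.8 224. ]
side pointer_tip [ 0.671  -0.0113  0.0879] 0.91 [334.  203.4]
side table [ 0.6701 -0.0742 -0.    ] 0.9 [336. 251.]
side card [ 0.6715 -0.1359  0.0675] 0.63 [343.4 243. ]
side filter_disc [ 0.6743 -0.0138  0.0695] 0.64 [335.2 210.8]
side pointer_tip [ 0.6741 -0.0094  0.0892] 0.8 [335.3 202.4]
side table [ 0.6741 -0.0071 -0.0017] 0.15 [333.  234.4]
[(array([ 0.4361, -0.3243,  0.0029]), 0.46)]
[(array([ 0.4348, -0.3241,  0.0015]), 0.86)]
```

Both views put the disc within about 2 mm of the pointer, and the vial is standing in the tray. I'm handing in.

```bash
python3 -c "from rig import robot; print(robot.sign_off())"
```

```text
the job is handed in; nothing more can be done
None
```

The job is handed in at about 43 s of the 66 s: the vial stands upright in the tray, the card rested under the pointer for over a second, and the filter disc was left there, each within about 2 mm by the cameras; I viewed 12 pictures where 10 were allowed, and the sign-off returned no verdict.

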